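Make up the sample tray and hold it out level

ROBOT

A 7-joint arm with a two-finger parallel gripper is mounted at the origin on the work surface. World frame = base frame: x ahead of the robot, y to its left, z up, the work surface at z = 0. Lengths are in m, angles in rad, forces in N, time in s.
With the tool pointing down it reaches from about 0.4 to 0.85 m from the base axis. Payload 10.4 kg.
Tool frame: the origin (TCP) lies at the very end of the fingers, on their centre line; the grasp point (between the pads) lies 19 mm behind it; z points along the fingers, y is the line along which they close (so a half turn about z gives the same grasp; the last joint's range is limited). The gripper opens to 85 mm and grips with 20 to 120 N. Pads are 22 mm wide; open, the fingers measure 114 mm over their backs; the gripper's body (76 mm by 85 mm) begins 54 mm behind the grasp point. The pads swing forward as they close: fully open they stand 13 mm farther back than shut.
Start: joints at [-0.023, 0.332, -0.065, 1.46, 0.022, 1.35, -0.088], TCP at [0.625, 0, 0.231] pointing down, gripper open.
Joint ranges: [-2.6, 2.6], [-0.5, 2.12], [-1.47, 1.34], [0.16, 2.42], [-1.27, 4.41], [0.06, 2.06], [-2.6, 2.6]. Speed limits (rad/s): [2.22, 2.22, 2.79, 2.79, 3.14, 3.14, 3.14].

INTERFACE

Orientations are given as a unit quaternion [x, y, z, w].
In Python, from workcell import * gives the robot as it stands. The module is installed in compiled form; this text tells all that it offers.
- The arm moves only by the tool carry_out, never from a script. Its argument "motion" is a list of rows, each an object with "xyz": the shift along the tool's x, y, z in m, a list of three; "angular": the turn, a rotation vector about the tool's x, y, z in degrees, a list of three. A call has 1 to 12 rows; each row is the pose to reach, as a shift and turn from the pose commanded when the call began, along the tool's axes at that moment; what a row does not reach only later rows make up. A row lasts 1/10 s, in which the tool goes at most 50 mm and 8.59 degrees, less where a joint would pass 70% of its speed; a pose out of reach is approached as far as the arm can. A call with a gripper value outside its range is refused whole. "hand" is the opening, from 0 (shut) to 1 (fully open), set as the call begins (left out, the last holds). The fingers move at their own pace and stop on an object; "grip_force" is the grip in N (left out, the last holds). Time passes only in rows, so rows that repeat a pose let the fingers close. It gives the time, the measured TCP pose, the force, the opening and the grip force at its end, in the units of the state.
- get_obs(): the state, without advancing time (a new reading comes with each control period).
- camera(name): name is "scene" or "side" or "wrist"; returns a dict with "img" (420x560x3 uint8, red, green, blue), "fx", "fy", "cx", "cy" (pixels), "extrinsics" (4x4, takes a point from camera to world coordinates). Camera axes: x right, y up, looking along -z (the intrinsics and any distortion apply to the point x, -y, -z); pixel columns grow to the right and rows downward; lengths in m; the calibration is good to about 2 mm. A picture is of the moment at which its call begins. There is no depth.
- hand_in(): hands the job in; it is judged then, once.
The state is a dict: "clock": time; "joint_pos": joint angles; "joint_velocities": joint speeds; "tau": joint torques, N m; "position": TCP position; "ee_rot": TCP orientation; "ft_force": force on the tool from outside, world axes, zero at the start; "torque": the same for the moment, N m; "grip_width": opening from 0.0 (shut) to 1.0 (fully open); "grasp_force": force on a finger pad.
Only numpy, scipy, OpenCV 4.12 (cv2) and the standard library are available. Lean on these libraries where they do the work, as an engineer would, in place of code of your own. Each camera call takes 0.05 s, during which the arm holds its last target. There are 200 camera calls.

TASK

Take the loose small round pastry from the baking sheet and set it down upright (do not drop it) in the middle of the empty bay of the carrying tray, beside the handle opposite the pastry already there, and let go of it. Then take the tray by its grip bar, lift it until its underside is about 15 cm above the counter, keeping it level all the way with both pastries standing in their bays, hold it steady there for a few seconds and finish while still holding it in the air. Leave the big bun, the square cake and the jars where they are.

Things in the scene. Friction and masses are not known exactly. Their poses are not given: they have to be found in the camera images.
- tray: Loose steel carrying tray, any yaw, 280 (its x) by 128 mm (y), 0.45 kg; origin: centre of underside. Floor 5 mm thick, rim 20 mm high, walls 4 mm. A solid cross spine (x -16 to 16 mm, 17 mm high) parts two bays 120 by 120 mm inside. Two steel uprights (22 by 6 mm, at x = 0, y = +-59 mm, 140 mm high) carry the wooden grip bar.
- handle (a point): Centre of the tray's wooden grip bar, 125 mm above the tray's underside; axes as the tray's. The bar runs along the tray's y, 112 mm long between the uprights, 14 mm thick (x) and 24 mm high (z); grip it across its thickness, from above. Below it the space is free down to the spine.
- empty_bay (a point): Middle of the floor of the tray's empty bay, 76 mm along the tray's +x from its centre, 5 mm above the underside; the loose pastry belongs here.
- taken_bay (a point): Middle of the floor of the tray's other bay, 76 mm along the tray's -x, 5 mm above the underside; the seated pastry stands about here.
- seated_pastry: Small round golden pastry already standing in one bay of the tray, 50 mm diameter, 34 mm high, about 60 g; rigid; origin at the centre of its flat underside, z up.
- loose_pastry: The same kind of small round golden pastry, 50 mm diameter, 34 mm high, about 60 g, rigid, standing on the baking sheet; sides upright from 4 to 22 mm above its base, rounded above; origin at the centre of its flat underside, z up.
- sheet: Fixed square aluminium baking sheet, 250 by 250 mm, floor 4 mm thick, rim 14 mm high; origin at the centre of its underside. It carries the loose pastry, the big bun and the square cake, in any order, at least 105 mm apart between centres.
- big_bun: Bystander: larger round bun, 76 mm diameter, 42 mm high, on the sheet; origin at the centre of its underside.
- square_cake: Bystander: square cake 46 by 46 by 30 mm, on the sheet; origin at the centre of its underside.
- jar_a: Bystander: clear biscuit jar with a screw lid, 92 mm diameter, 137 mm high, at the robot's right end of the counter; origin at the centre of its underside.
- jar_b: Bystander: a second such jar, 92 mm diameter, 137 mm high, a little farther from the robot; origin at the centre of its underside.
Mind the look-alikes: they are no part of the job. Leave any green look-alike of the loose_pastry alone.

How it is judged:
On the way, in this order (a step that is already met when the one before it is completed fails the run):
1. the loose pastry stands upright, released, in the middle of the empty bay, the tray still on the counter (horizontal distance between loose_pastry and empty_bay below 0.025 m and z of loose_pastry in the frame of empty_bay below 0.005 m and angle between loose_pastry's own z axis and vertical below 0.1 rad and linear speed of loose_pastry below 0.03 m/s and contact force between loose_pastry and the fingers below 0.1 N and height (world z) of tray below 0.01 m), for 0.2 s.
2. the tray is held by its grip bar, level and steady for two seconds, its underside 110 to 200 mm above the counter (height (world z) of tray between 0.11 and 0.2 m and angle between tray's own z axis and vertical below 0.09 rad and linear speed of tray below 0.03 m/s and angular speed of tray below 0.15 rad/s and distance between the grasp point and handle below 0.045 m and contact force between tray and the fingers above 2 N), for 2 s.
At the end, for the whole second after the job is handed in: The gripper holds the tray by its grip bar (within 45 mm of its centre), underside 110 to 200 mm above the counter, tilt under 5 degrees, still, touching no bystander; each pastry upright on its bay's floor within 30 mm of the middle, free of the fingers (all of step 2 and contact force between tray and jar_a below 0.1 N and contact force between tray and jar_b below 0.1 N and contact force between tray and sheet below 0.1 N and contact force between tray and big_bun below 0.1 N and contact force between tray and square_cake below 0.1 N and horizontal distance between loose_pastry and empty_bay below 0.03 m and horizontal distance between seated_pastry and taken_bay below 0.03 m and z of loose_pastry in the frame of empty_bay between -0.005 and 0.005 m and z of seated_pastry in the frame of taken_bay between -0.005 and 0.005 m and angle between each of loose_pastry, seated_pastry's own z axis and vertical below 0.15 rad and contact force between each of loose_pastry, seated_pastry and the fingers below 0.1 N); the arm keeps its last pose, push and grip.
It fails at once if the tray tips more than 0.26 rad (15 degrees) (angle between tray's own z axis and vertical above 0.26 rad).
It fails at once if the loose pastry is dropped (falls free faster than 0.65 m/s, about 20 mm) (linear speed of loose_pastry above 0.65 m/s and contact force between loose_pastry and the fingers below 0.05 N).
It fails at once if a bystander is shifted by more than 30 mm (distance of any of big_bun, square_cake, jar_a, jar_b from where it was at the start of the episode above 0.03 m).
It also fails if it takes over 61 s, if anything falls off the work surface, if the arm or the gripper's body presses on something with over 40 N, if the wrist force passes 120 N, or if a joint passes its speed limit or range.

## Working session

There is one attempt and no reset: what is moved stays moved. The work goes in short steps, Python scripts to look and compute and a tool call to move; the robot and the scene stay as the last step left them, time stands still between calls to the robot, and variables do not carry over. Pictures are saved under pics/ and viewed, at most 10 in all, crops included, and the job is handed in when it is done.

Besides the shell and the picture viewer there is one more tool, called as name(argument=value, ...), one argument or row to a line, values as JSON. carry_out: Moves the arm, as the interface text tells. Its arguments: {"type":"object","properties":{"motion":{"type":"array"},"hand":{"type":"number"},"grip_force":{"type":"number"}},"required":["motion"]}

```bash
mkdir -p pics
python3 - <<'E'
from workcell import *
import cv2,numpy as np
o=get_obs();print({k:np.round(v,3).tolist() for k,v in o.items()})
for n in("scene","side","wrist"):
    c=camera(n);cv2.imwrite(f"pics/{n}0.png",c["img"][:,:,::-1])
    print(n,[round(float(c[k]),1) for k in("fx","fy","cx","cy")],[k for k in c]);print(np.round(c["extrinsics"],3).tolist())
a=[cv2.imread(f"pics/{n}0.png") for n in("scene","side")]
E
```

```text
{'clock': 0.0, 'joint_pos': [-0.023, 0.333, -0.065, 1.461, 0.022, 1.35, -0.089], 'joint_velocities': [-0.0, 0.002, -0.001, 0.001, -0.001, -0.001, -0.001], 'tau': [0.0, -62.545, 0.05, -39.161, 0.016, 0.01, -0.0], 'position': [0.625, -0.0, 0.23], 'ee_rot': [0.707, 0.707, -0.001, -0.0], 'ft_force': [0.264, 0.106, 0.321], 'torque': [0.059, 0.015, -0.006], 'grasp_force': 0.0, 'grip_width': 0.999}
scene [444.1, 444.1, 277.3, 208.4] ['img', 'fx', 'fy', 'cx', 'cy', 'extrinsics']
[[-0.876, -0.32, 0.36, 0.947], [0.481, -0.575, 0.662, 0.725], [-0.005, 0.753, 0.658, 0.911], [0.0, 0.0, 0.0, 1.0]]
side [411.7, 411.7, 272.7, 203.8] ['img', 'fx', 'fy', 'cx', 'cy', 'extrinsics']
[[0.989, 0.102, -0.108, 0.397], [-0.148, 0.704, -0.695, -0.851], [0.005, 0.703, 0.711, 0.851], [0.0, 0.0, 0.0, 1.0]]
wrist [334.0, 334.0, 285.0, 204.5] ['img', 'fx', 'fy', 'cx', 'cy', 'extrinsics']
[[1.0, -0.001, 0.001, 0.625], [0.001, 0.948, 0.319, 0.083], [-0.001, -0.319, 0.948, 0.372], [0.0, 0.0, 0.0, 1.0]]
```

View pics/scene0.png

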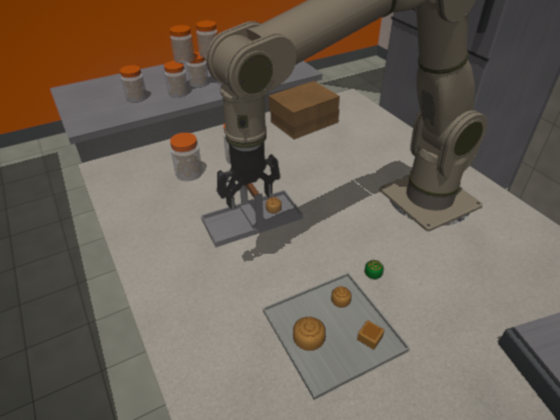

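View pics/side0.png

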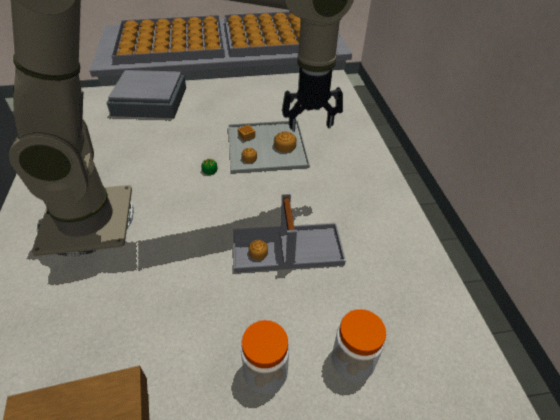

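View pics/wrist0.png

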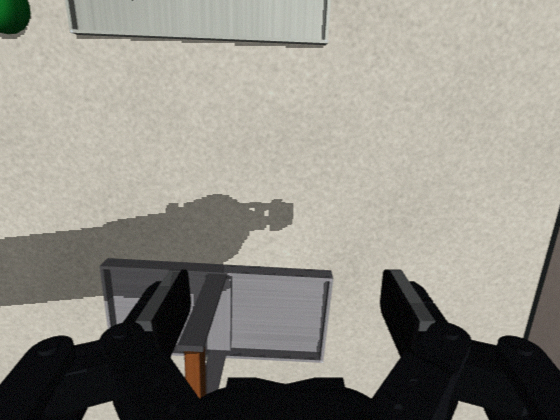

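The scene view shows the loose pastry at (341,296), the big bun at (309,333), the cake at (371,334) and the green look-alike at (374,269). In the side view the pastry is at (249,155). The tray spans about (233..344, 226..270), with the seated pastry at (258,249) in its -X bay and the bar at (287,212). The wrist view shows the empty bay at about (280,315).

```bash
cat > h.py <<'E'
import numpy as np,cv2
from workcell import *
def ray(c,uv):
    E=np.array(c["extrinsics"]);d=np.array([(uv[0]-c["cx"])/c["fx"],-(uv[1]-c["cy"])/c["fy"],-1.])
    d=E[:3,:3]@d;return E[:3,3],d/np.linalg.norm(d)
def plane(c,uv,z):
    o,d=ray(c,uv);return o+d*(z-o[2])/d[2]
def tri(*cu):
    A=0;b=0;R=[ray(*x) for x in cu]
    for o,d in R:
        P=np.eye(3)-np.outer(d,d);A=A+P;b=b+P@o
    p=np.linalg.solve(A,b)
    return p,max(np.linalg.norm((np.eye(3)-np.outer(d,d))@(p-o)) for o,d in R)
def blobs(img,lo,hi,roi,amin=40):
    u0,v0,u1,v1=roi;m=cv2.inRange(cv2.cvtColor(img,cv2.COLOR_RGB2HSV),lo,hi)
    k=np.zeros_like(m);k[v0:v1,u0:u1]=m[v0:v1,u0:u1]
    n,l,s,ce=cv2.connectedComponentsWithStats(k)
    return k,[(s[i].tolist(),np.round(ce[i],1)) for i in range(1,n) if s[i][4]>amin]
OR=((5,110,50),(25,255,255))
E
python3 - <<'E'
from h import *
S,D,W=[camera(n) for n in("scene","side","wrist")]
for n,c,r in(("scene",S,(190,170,420,400)),("side",D,(190,115,360,280))):
    k,b=blobs(c["img"],*OR,r,25);print(n)
    for x in b:print(x)
pS,pD=[ [x for x in blobs(c["img"],*OR,r)[1]][0] for c,r in((S,(328,283,355,309)),(D,(238,145,260,165)))]
print("pastry",pS,pD,tri((S,pS[1]),(D,pD[1])),plane(S,pS[1],.02),plane(D,pD[1],.02))
# tray: bluish pixels in the side view
for n,c,r in(("side",D,(222,190,356,282)),("scene",S,(195,185,310,250)),("wrist",W,(90,250,345,370))):
    im=c["img"].astype(int);m=((im[...,2]>=im[...,0]-1)).astype(np.uint8)
    k=np.zeros_like(m);k[r[1]:r[3],r[0]:r[2]]=m[r[1]:r[3],r[0]:r[2]]
    k=cv2.morphologyEx(k,cv2.MORPH_OPEN,np.ones((3,3)))
    cs,_=cv2.findContours(k,cv2.RETR_EXTERNAL,cv2.CHAIN_APPROX_NONE);h=max(cs,key=cv2.contourArea)
    print(n,cv2.contourArea(h),cv2.approxPolyDP(h,4,True)[:,0].tolist())
v=[cv2.resize(D["img"][185:285,215:360,::-1],None,fx=4,fy=4),cv2.resize(S["img"][180:250,190:335,::-1],None,fx=4,fy=4)]
cv2.imwrite("pics/c1.png",cv2.resize(np.vstack(v),None,fx=.88,fy=.88))
print(D["img"][262,233:236],D["img"][245,320],W["img"][264,150:152],W["img"][266,280])
E
```

```text
scene
([247, 183, 11, 12, 66], array([251.8, 188.6]))
([266, 197, 15, 16, 189], array([273. , 204.6]))
([332, 287, 19, 20, 313], array([340.9, 296.5]))
([294, 317, 31, 33, 842], array([308.8, 333.1]))
([358, 321, 26, 28, 455], array([370.2, 334.1]))
side
([238, 125, 17, 16, 200], array([246.3, 132.3]))
([274, 132, 22, 21, 368], array([284.8, 141.7]))
([242, 148, 15, 15, 185], array([248.9, 155.1]))
([284, 197, 10, 33, 191], array([288.4, 213.6]))
([249, 240, 19, 20, 319], array([257.8, 249.6]))
pastry ([332, 287, 19, 20, 313], array([340.9, 296.5])) ([242, 148, 15, 15, 185], array([248.9, 155.1])) (array([0.48061808, 0.19493092, 0.016288  ]), np.float64(0.00022867959568210477)) [0.48231295 0.19716165 0.02      ] [0.48044757 0.19012567 0.02      ]
side 4367.5 [[234, 229], [234, 271], [344, 263], [335, 224], [288, 231], [282, 220], [279, 227]]
scene 6.0 [[232, 185]]
wrist 17415.0 [[100, 265], [111, 272], [102, 283], [107, 320], [113, 324], [96, 341], [100, 349], [92, 348], [106, 362], [94, 369], [116, 369], [107, 358], [114, 360], [111, 356], [117, 352], [123, 363], [123, 350], [132, 3
[... 711 characters left out ...]
, [182, 354], [185, 348], [202, 350], [202, 343], [188, 341], [201, 341], [204, 332], [207, 361], [213, 363], [207, 369], [221, 363], [227, 351], [230, 357], [234, 351], [243, 352], [243, 358], [248, 354], [275, 359], [280, 354], [278, 359], [321, 361], [329, 295], [324, 302], [325, 295], [319, 294], [329, 293], [331, 283], [324, 270], [270, 268], [273, 271], [267, 274], [268, 269], [245, 266], [240, 275], [239, 266], [216, 264], [213, 271], [213, 265], [196, 263], [206, 271], [186, 272], [176, 262], [171, 272], [170, 262], [155, 267], [159, 262], [128, 260], [125, 267], [126, 260], [111, 258]]
[[118 120 116]
 [116 115 117]
 [108 109 111]] [123 122 128] [[53 54 52]
 [54 54 57]] [203 199 185]
```

View pics/c1.png

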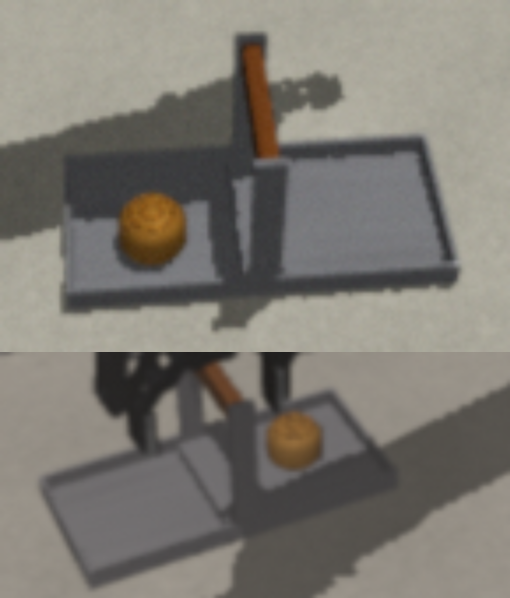

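Run:
```python
from h import *
D=camera("side");S=camera("scene")
c=[(233.5,229),(335.7,224.8),(345.1,260.6),(233.5,268)]
P=np.array([plane(D,p,.02) for p in c]);print(P.round(3),P.mean(0).round(3),np.linalg.norm(np.diff(P,axis=0),axis=1).round(3))
u=(P[1]-P[0]+P[2]-P[3]);print("yaw",np.degrees(np.arctan2(u[1],u[0])))
c=[(203.,215),(217,243.5)];print("scene corners",np.round([plane(S,(190+42/3.52,180+(480-352)/3.52),.02),plane(S,(190+92/3.52,180+(585-352)/3.52),.02),plane(S,(190+330/3.52,180+(393-352)/3.52),.02)],3))
for p in [(228,124),(301,122),(307,165),(230,171)]:print("sheet",plane(D,p,.014).round(3))
print("bun",tri((S,(308.8,333.1)),(D,(284.8,141.7))),"cake",tri((S,(370.2,334.1)),(D,(246.3,132.3))))
print("bar ends",plane(D,(215+253/3.52,185+45/3.52),.137).round(3),plane(D,(215+266/3.52,185+157/3.52),.137).round(3))
```

```text
[[ 0.406 -0.117  0.02 ]
 [ 0.68  -0.142  0.02 ]
 [ 0.673 -0.262  0.02 ]
 [ 0.395 -0.244  0.02 ]] [ 0.539 -0.191  0.02 ] [0.276 0.12  0.278]
yaw -4.397741246212997
scene corners [[ 0.675 -0.249  0.02 ]
 [ 0.686 -0.114  0.02 ]
 [ 0.403 -0.232  0.02 ]]
sheet [0.427 0.382 0.014]
sheet [0.685 0.358 0.014]
sheet [0.657 0.122 0.014]
sheet [0.415 0.128 0.014]
bun (array([0.60688501, 0.24649434, 0.01825398]), np.float64(0.0003015547121088846)) cake (array([0.48485624, 0.31746651, 0.01861455]), np.float64(0.00042891015022523054))
bar ends [ 0.544 -0.137  0.137] [ 0.534 -0.241  0.137]
```

carry_out(
  motion=[
    {"xyz":[0.03,-0.03,0],"angular":[0,0,0]},
    {"xyz":[0.06,-0.06,0],"angular":[0,0,0]},
    {"xyz":[0.08,-0.1,0.0],"angular":[0,0,0]},
    {"xyz":[0.11,-0.13,0],"angular":[0,0,0]},
    {"xyz":[0.12,-0.145,0],"angular":[0,0,0]},
    {"xyz":[0.12,-0.145,0],"angular":[0,0,0]},
    {"xyz":[0.12,-0.145,0],"angular":[0,0,0]},
  ],
  hand=1,
)

```text
clock: 1.1
position: [0.4805, 0.1195, 0.2316]
ee_rot: [0.707, 0.707, 0.0, 0.0]
ft_force: [0.9, -1.2, 0.2]
grip_width: 1.004
grasp_force: 0.0
```

Run:
```python
from h import *
W=camera("wrist");S=camera("scene");D=camera("side")
cv2.imwrite("pics/w2.png",W["img"][:,:,::-1])
for x in blobs(W["img"],*OR,(0,0,560,420))[1]:print(x,plane(W,x[1],.021).round(4), tri((W,x[1]),(S,(340.9,296.5)),(D,(248.9,155.1))))
```

```text
([374, 0, 87, 85, 5858], array([417.5,  40.5])) [0.6075 0.2496 0.021 ] (array([0.5239086 , 0.2194264 , 0.05151615]), np.float64(0.07206550092659146))
([261, 72, 48, 52, 1973], array([284.6,  97.5])) [0.4806 0.1976 0.021 ] (array([0.48069353, 0.19614365, 0.01614183]), np.float64(0.001393836375041543))
([140, 117, 33, 34, 215], array([156.1, 133.2])) [0.3472 0.1622 0.021 ] (array([0.44004532, 0.17670645, 0.03677994]), np.float64(0.08176393995332057))
([147, 126, 17, 17, 103], array([154.8, 133.8])) [0.3458 0.1616 0.021 ] (array([0.43978252, 0.17646082, 0.03729515]), np.float64(0.08251050805496488))
([259, 372, 29, 12, 199], array([273.8, 377.1])) [ 0.4662 -0.1613  0.021 ] (array([0.48103878, 0.11238646, 0.11503649]), np.float64(0.12294541004710687))
```

View pics/w2.png

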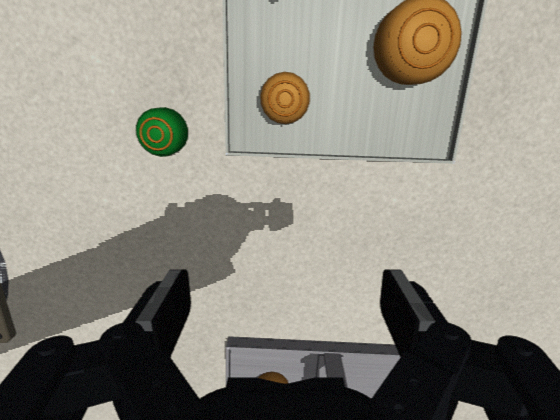

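The wrist view puts the pastry at (285,97), which is (0.4806, 0.197). This agrees with the other two cameras, and the fingers clear the sheet rim by about 10 mm if I open them to 0.78.

carry_out(
  motion=[
    {"xyz":[0.03,0,0.03]},
    {"xyz":[0.06,0,0.06]},
    {"xyz":[0.077,0,0.09]},
    {"xyz":[0.077,0,0.12]},
    {"xyz":[0.077,0,0.15]},
    {"xyz":[0.077,0,0.17]},
    {"xyz":[0.077,0,0.185]},
    {"xyz":[0.077,0,0.2]},
    {"xyz":[0.077,0,0.21]},
    {"xyz":[0.077,0,0.219]},
    {"xyz":[0.077,0,0.219]},
    {"xyz":[0.077,0,0.219]},
  ],
  hand=0.78,
)

```text
validation failed for argument at $.mo...
```

Each row needs "angular".

carry_out(
  motion=[
    {"xyz":[0.03,0,0.03],"angular":[0,0,0]},
    {"xyz":[0.06,0,0.06],"angular":[0,0,0]},
    {"xyz":[0.077,0,0.09],"angular":[0,0,0]},
    {"xyz":[0.077,0,0.12],"angular":[0,0,0]},
    {"xyz":[0.077,0,0.15],"angular":[0,0,0]},
    {"xyz":[0.077,0,0.17],"angular":[0,0,0]},
    {"xyz":[0.077,0,0.185],"angular":[0,0,0]},
    {"xyz":[0.077,0,0.2],"angular":[0,0,0]},
    {"xyz":[0.077,0,0.21],"angular":[0,0,0]},
    {"xyz":[0.077,0,0.219],"angular":[0,0,0]},
    {"xyz":[0.077,0,0.219],"angular":[0,0,0]},
    {"xyz":[0.077,0,0.219],"angular":[0,0,0]},
  ],
  hand=0.78,
)

```text
clock: 2.45
position: [0.4803, 0.197, 0.0126]
ee_rot: [0.707, 0.707, 0.0, 0.0]
ft_force: [-0.2, -0.5, 0.5]
grip_width: 0.78
grasp_force: 0.0
```

carry_out(
  motion=[
    {"xyz":[0,0,0.006],"angular":[0,0,0]},
    {"xyz":[0,0,0.006],"angular":[0,0,0]},
  ],
)

```text
clock: 2.65
position: [0.48, 0.1969, 0.0061]
ee_rot: [0.707, 0.707, -0.0, 0.0]
ft_force: [1.0, -0.8, -1.5]
grip_width: 0.775
grasp_force: 0.0
```

carry_out(
  motion=[
    {"xyz":[0,0,0],"angular":[0,0,0]},
    {"xyz":[0,0,0],"angular":[0,0,0]},
    {"xyz":[0,0,0],"angular":[0,0,0]},
    {"xyz":[0,0,0],"angular":[0,0,0]},
    {"xyz":[0,0,0],"angular":[0,0,0]},
    {"xyz":[0,0,0],"angular":[0,0,0]},
    {"xyz":[0,0,0],"angular":[0,0,0]},
  ],
  hand=0,
  grip_force=30,
)

```text
clock: 3.35
position: [0.4803, 0.1971, 0.0067]
ee_rot: [0.707, 0.707, 0.0, 0.0]
ft_force: [-2.2, -0.2, 5.2]
grip_width: 0.567
grasp_force: 31.6
```

carry_out(
  motion=[
    {"xyz":[0,0,-0.015],"angular":[0,0,0]},
    {"xyz":[0,0,-0.04],"angular":[0,0,0]},
    {"xyz":[0,0,-0.08],"angular":[0,0,0]},
    {"xyz":[0,0,-0.12],"angular":[0,0,0]},
    {"xyz":[-0.03,0.02,-0.16],"angular":[0,0,0]},
    {"xyz":[-0.07,0.05,-0.19],"angular":[0,0,0]},
    {"xyz":[-0.11,0.08,-0.2],"angular":[0,0,0]},
    {"xyz":[-0.15,0.11,-0.2],"angular":[0,0,0]},
    {"xyz":[-0.17,0.14,-0.2],"angular":[0,0,0]},
    {"xyz":[-0.17,0.15,-0.2],"angular":[0,0,0]},
    {"xyz":[-0.17,0.15,-0.2],"angular":[0,0,0]},
  ],
)

```text
clock: 4.45
position: [0.6307, 0.026, 0.2051]
ee_rot: [0.708, 0.706, -0.0, -0.0]
ft_force: [-0.8, 0.7, -0.9]
grip_width: 0.572
grasp_force: 31.3
```

Run:
```python
from h import *
o=get_obs();print(o["position"],o["grip_width"],o["grasp_force"])
W=camera("wrist");cv2.imwrite("pics/w3.png",W["img"][:,:,::-1])
a=cv2.imread("pics/wrist0.png")[240:380,80:350]
cv2.imwrite("pics/c3.png",np.vstack([cv2.resize(a,(560,290)),cv2.resize(W["img"][:,:,::-1],(560,420))])[:600])
```

```text
[0.63068393 0.02603685 0.20512323] 0.571673956735781 31.31768037649522
```

View pics/c3.png

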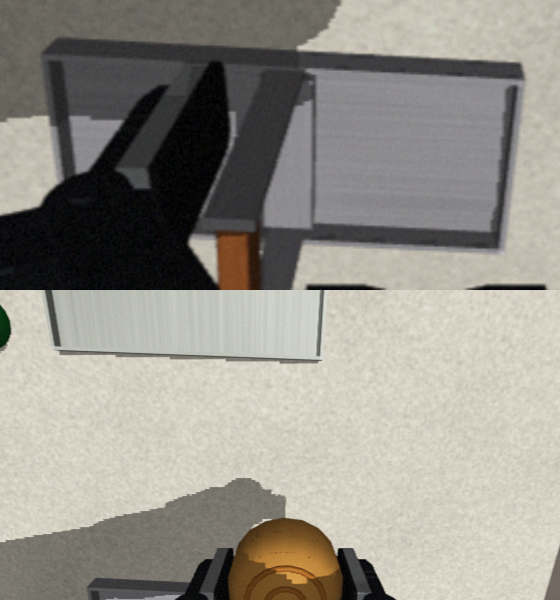

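Top half: the empty bay floor spans roughly crop (313..500, 75..232), with rim-top corners at (45,58), (523,78) and (500,250). Bottom half: the pastry is held centrally at (285,575).

Run:
```python
from h import *
W=camera("wrist");D=camera("side");S=camera("scene")
E=np.array([[1,-.001,.001,.625],[.001,.948,.319,.083],[-.001,-.319,.948,.372],[0,0,0,1]]);W0=dict(W,extrinsics=E)
f=lambda X,Y,z:plane(W0,(80+X/2.074,240+Y/2.071),z).round(4)
print("rim +y left,+y right,-y right",f(45,58,.02),f(523,78,.02),f(500,250,.02))
print("base +yleft,+yright",f(48,38,0),f(523,63,0))
w=lambda X,Y:(80+X/2.074,240+Y/2.071); s=lambda X,Y:(190+X/3.52,180+(Y-352)/3.52); d=lambda X,Y:(215+X/3.52,185+Y/3.52)
print("tri +y right",tri((W0,w(523,78)),(D,d(425,140)),(S,s(92,585))))
print("tri -y right",tri((W0,w(500,250)),(D,d(458,266)),(S,s(42,480))))
print("tri +y left",tri((W0,w(45,58)),(D,d(65,155))))
print("upright -y? +y top corner",tri((W0,w(230,225)),(D,d(250,38))))
```

```text
rim +y left,+y right,-y right [ 0.4069 -0.1154  0.02  ] [ 0.6813 -0.128   0.02  ] [ 0.6724 -0.2528  0.02  ]
base +yleft,+yright [ 0.3986 -0.1131 -0.    ] [ 0.684  -0.1296  0.    ]
tri +y right (array([ 0.68299608, -0.13148214,  0.00716797]), np.float64(0.004293909513831573))
tri -y right (array([ 0.67358448, -0.25758705,  0.01398075]), np.float64(0.0015295350763439178))
tri +y left (array([ 0.40572463, -0.11621363,  0.01845574]), np.float64(0.00017480634870967076))
upright -y? +y top corner (array([ 0.54284061, -0.12911262,  0.13610152]), np.float64(4.184144363967242e-05))
```

carry_out(
  motion=[
    {"xyz":[-0.03,0,0],"angular":[0,0,0]},
    {"xyz":[-0.07,-0.005,0],"angular":[0,0,0]},
    {"xyz":[-0.11,-0.01,0],"angular":[0,0,0]},
    {"xyz":[-0.15,-0.014,0],"angular":[0,0,0]},
    {"xyz":[-0.19,-0.0165,0],"angular":[0,0,0]},
    {"xyz":[-0.217,-0.0165,0],"angular":[0,0,0]},
    {"xyz":[-0.217,-0.0165,0.03],"angular":[0,0,0]},
    {"xyz":[-0.217,-0.0165,0.07],"angular":[0,0,0]},
    {"xyz":[-0.217,-0.0165,0.11],"angular":[0,0,0]},
    {"xyz":[-0.217,-0.0165,0.14],"angular":[0,0,0]},
    {"xyz":[-0.217,-0.0165,0.155],"angular":[0,0,0]},
    {"xyz":[-0.217,-0.0165,0.155],"angular":[0,0,0]},
  ],
)

```text
clock: 5.85
position: [0.6123, -0.1889, 0.0498]
ee_rot: [0.707, 0.707, -0.001, -0.001]
ft_force: [0.1, 0.6, -0.8]
grip_width: 0.571
grasp_force: 31.3
```

Run:
```python
from h import *
D=camera("side");S=camera("scene");W=camera("wrist");print(get_obs()["position"],get_obs()["grasp_force"])
a=cv2.resize(D["img"][170:290,215:365,::-1],(400,320));b=cv2.resize(S["img"][170:260,190:320,::-1],(400,277))
w=cv2.resize(W["img"][:,:,::-1],(400,300))
cv2.imwrite("pics/c4.png",np.hstack([np.vstack([a,b]),np.vstack([w,np.zeros((297,400,3),np.uint8)])]))
```

```text
[ 0.61478337 -0.19006112  0.05351514] 31.31787315168154
```

View pics/c4.png

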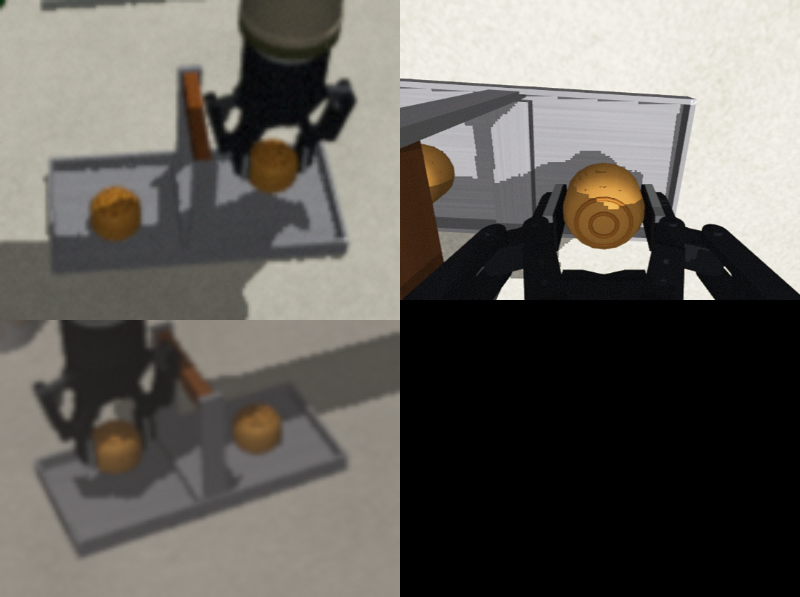

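Both side and scene views show the pastry hanging over the middle of the empty bay, clear of the handle. In the wrist panel it sits at (603,205), between the spine edge at 533 and the end wall at 670.

carry_out(
  motion=[
    {"xyz":[0,0,0.015],"angular":[0,0,0]},
    {"xyz":[0,0,0.028],"angular":[0,0,0]},
    {"xyz":[0,0,0.036],"angular":[0,0,0]},
    {"xyz":[0,0,0.041],"angular":[0,0,0]},
    {"xyz":[0,0,0.044],"angular":[0,0,0]},
    {"xyz":[0,0,0.044],"angular":[0,0,0]},
    {"xyz":[0,0,0.044],"angular":[0,0,0]},
  ],
)

```text
clock: 6.7
position: [0.6133, -0.19, 0.0077]
ee_rot: [0.707, 0.707, -0.0, -0.0]
ft_force: [-2.4, 0.2, 5.5]
grip_width: 0.57
grasp_force: 32.0
```

Run:
```python
from h import *
for i in range(3):
    o=get_obs();print(o["position"].round(4) if hasattr(o["position"],"round") else o["position"],o["ft_force"],o["grasp_force"]);camera("side")
```

```text
[ 0.6133 -0.19    0.0077] [-2.44774737  0.2404604   5.50856548] 31.984555917802027
[ 0.6133 -0.19    0.0078] [-2.82790449  0.73565625  5.54426692] 31.98371763121031
[ 0.6133 -0.19    0.0078] [-3.12646849  0.55679482  5.55832274] 31.9835158873002
```

Contact force is 5.5 N, so the pastry is on the floor. Releasing.

carry_out(
  motion=[
    {"xyz":[0,0,0],"angular":[0,0,0]},
    {"xyz":[0,0,0],"angular":[0,0,0]},
    {"xyz":[0,0,0],"angular":[0,0,0]},
    {"xyz":[0,0,0],"angular":[0,0,0]},
    {"xyz":[0,0,0],"angular":[0,0,0]},
    {"xyz":[0,0,0],"angular":[0,0,0]},
    {"xyz":[0,0,0],"angular":[0,0,0]},
    {"xyz":[0,0,0],"angular":[0,0,0]},
  ],
  hand=0.75,
)

```text
clock: 7.65
position: [0.6136, -0.19, 0.0073]
ee_rot: [0.707, 0.707, 0.0, 0.0]
ft_force: [1.5, -0.1, -0.6]
grip_width: 0.75
grasp_force: 0.0
```

carry_out(
  motion=[
    {"xyz":[0,0,-0.01],"angular":[0,0,0]},
    {"xyz":[0,0,-0.025],"angular":[0,0,0]},
    {"xyz":[0,0,-0.05],"angular":[0,0,0]},
    {"xyz":[0,0,-0.09],"angular":[0,0,0]},
    {"xyz":[0,0,-0.13],"angular":[0,0,0]},
    {"xyz":[0,0,-0.17],"angular":[0,0,0]},
    {"xyz":[0.02,0,-0.21],"angular":[0,0,0]},
    {"xyz":[0.06,-0.02,-0.25],"angular":[0,0,0]},
    {"xyz":[0.1,-0.04,-0.27],"angular":[0,0,0]},
    {"xyz":[0.13,-0.06,-0.27],"angular":[0,0,0]},
    {"xyz":[0.13,-0.075,-0.27],"angular":[0,0,0]},
    {"xyz":[0.13,-0.075,-0.27],"angular":[0,0,0]},
  ],
)

```text
clock: 8.85
position: [0.5373, -0.0592, 0.2797]
ee_rot: [0.707, 0.708, 0.001, 0.001]
ft_force: [0.3, -0.2, 0.6]
grip_width: 0.746
grasp_force: 0.0
```

Run:
```python
from h import *
D=camera("side");S=camera("scene");W=camera("wrist");o=get_obs();print(o["position"],o["clock"],np.round(W["extrinsics"],4).tolist())
np.savez("c5.npz",D=D["img"],S=S["img"],W=W["img"],WE=W["extrinsics"])
for n,c,r in(("scene",S,(190,170,330,260)),("side",D,(215,170,360,285)),("wrist",W,(0,0,560,420))):
    print(n,blobs(c["img"],*OR,r,30)[1])
a=cv2.resize(D["img"][180:280,220:360,::-1],(240,171));b=cv2.resize(S["img"][175:255,195:315,::-1],(240,160))
p=np.zeros((600,240,3),np.uint8);p[:171]=a;p[180:340]=b
w=cv2.copyMakeBorder(W["img"][:,:,::-1],0,180,0,0,cv2.BORDER_CONSTANT)
cv2.imwrite("pics/c5.png",np.hstack([w,p]))
```

```text
[ 0.53884396 -0.06089397  0.27793249] 9.0 [[1.0, 0.0005, -0.0016, 0.5387], [0.0, 0.9476, 0.3195, 0.0227], [0.0017, -0.3195, 0.9476, 0.4202], [0.0, 0.0, 0.0, 1.0]]
scene [([242, 173, 17, 22, 113], array([249.5, 183.8])), ([267, 198, 15, 15, 182], array([273.8, 204.7])), ([222, 214, 15, 16, 197], array([228.9, 221.3]))]
side [([283, 197, 10, 33, 190], array([287.1, 213.1])), ([306, 233, 19, 20, 299], array([314.9, 242.6])), ([248, 240, 19, 20, 311], array([256.8, 249.6]))]
wrist [([321, 239, 38, 39, 1147], array([338.8, 258.1])), ([207, 240, 38, 39, 1054], array([226.6, 258.8])), ([274, 262, 19, 92, 1238], array([282.4, 307.3]))]
```

View pics/c5.png

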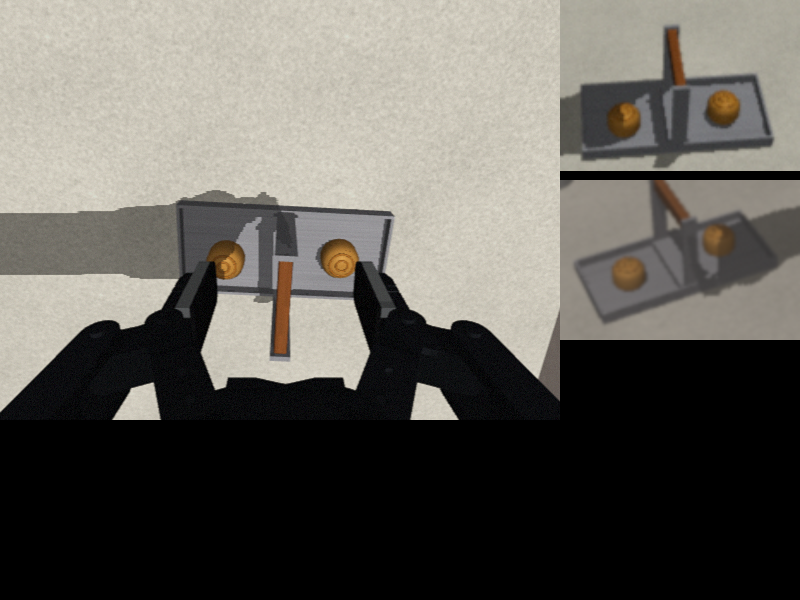

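The pastry stands released at (340,258), centred in its bay, and the bar runs from (286,262) to (280,355) in the wrist picture. Next I measure the bar and pastries from the stored views.

Run:
```python
from h import *
D=camera("side");S=camera("scene");z=np.load("c5.npz");W=dict(camera("wrist"),extrinsics=z["WE"])
print("loose",tri((W,(338.8,258.1)),(D,(314.9,242.6)),(S,(228.9,221.3))),"seated",tri((W,(226.6,258.8)),(D,(256.8,249.6)),(S,(273.8,204.7))))
def ends(img,roi):
    k,_=blobs(img,*OR,roi);ys,xs=np.nonzero(k);r=[]
    for y in (ys.min(),ys.max()):
        s=abs(ys-y)<=2;r.append((xs[s].mean(),float(y)))
    return r
ew=ends(z["W"],(270,255,300,360));ed=ends(z["D"],(281,190,296,233));print(ew,ed)
for a,b in zip(ew,ed):print("end tri",tri((W,a),(D,b)),"plane",plane(W,a,.137).round(4),plane(D,b,.137).round(4))
P=[plane(W,a,.137) for a in ew];u=P[0]-P[1];print("mid",(P[0]+P[1])/2,"len",np.linalg.norm(u),"yaw",np.degrees(np.arctan2(-u[0],u[1])))
for n,p in(("+yL",(178,202)),("+yR",(393,215)),("-yR",(383,297))):print(n,plane(W,p,.02 if n!="x" else 0).round(4))
```

```text
loose (array([ 0.61201442, -0.19138478,  0.01671057]), np.float64(0.0015733956537612253)) seated (array([ 0.4598659 , -0.1925862 ,  0.01670391]), np.float64(0.0018985371572047605))
[(np.float64(285.3414634146341), 262.0), (np.float64(280.1388888888889), 353.0)] [(np.float64(285.1875), 197.0), (np.float64(289.5), 229.0)]
end tri (array([ 0.53991093, -0.13168219,  0.13475396]), np.float64(0.00045022190686892603)) plane [ 0.5395 -0.1304  0.137 ] [ 0.5399 -0.134   0.137 ]
end tri (array([ 0.5330542 , -0.23838855,  0.13602909]), np.float64(0.0009629351459779593)) plane [ 0.534  -0.2377  0.137 ] [ 0.5319 -0.2392  0.137 ]
mid [ 0.53674027 -0.18403894  0.137     ] len 0.10742810322507754 yaw -2.9012669300199017
+yL [ 0.4045 -0.1088  0.02  ]
+yR [ 0.6774 -0.1264  0.02  ]
-yR [ 0.6761 -0.2485  0.02  ]
```

The bar's midpoint is (0.537, -0.185), its top is at about 0.136 (the text implies 0.137), and its yaw is about -3°. The loose pastry is within about 3 mm of the bay middle.

carry_out(
  motion=[
    {"xyz":[-0.03,-0.002,0],"angular":[0,0,1]},
    {"xyz":[-0.07,-0.002,0],"angular":[0,0,2]},
    {"xyz":[-0.105,-0.002,0],"angular":[0,0,3]},
    {"xyz":[-0.125,-0.002,0],"angular":[0,0,3]},
    {"xyz":[-0.125,-0.002,0.03],"angular":[0,0,3]},
    {"xyz":[-0.125,-0.002,0.07],"angular":[0,0,3]},
    {"xyz":[-0.125,-0.002,0.11],"angular":[0,0,3]},
    {"xyz":[-0.125,-0.002,0.14],"angular":[0,0,3]},
    {"xyz":[-0.125,-0.002,0.16],"angular":[0,0,3]},
    {"xyz":[-0.125,-0.002,0.171],"angular":[0,0,3]},
    {"xyz":[-0.125,-0.002,0.171],"angular":[0,0,3]},
    {"xyz":[-0.125,-0.002,0.171],"angular":[0,0,3]},
  ],
)

```text
clock: 10.35
position: [0.5371, -0.1853, 0.1071]
ee_rot: [0.725, 0.688, 0.0, 0.0]
ft_force: [0.0, 0.3, -0.8]
grip_width: 0.751
grasp_force: 0.0
```

carry_out(
  motion=[
    {"xyz":[0,0,0],"angular":[0,0,0]},
    {"xyz":[0,0,0],"angular":[0,0,0]},
    {"xyz":[0,0,0],"angular":[0,0,0]},
    {"xyz":[0,0,0],"angular":[0,0,0]},
    {"xyz":[0,0,0],"angular":[0,0,0]},
  ],
  hand=0.3,
)

```text
clock: 10.85
position: [0.5366, -0.185, 0.1065]
ee_rot: [0.725, 0.688, 0.0, 0.0]
ft_force: [-0.4, -0.3, 0.2]
grip_width: 0.301
grasp_force: 0.0
```

Run:
```python
from h import *
D=camera("side");S=camera("scene");W=camera("wrist");o=get_obs();print(o["position"],o["clock"],o["ft_force"],o["grip_width"])
a=cv2.resize(D["img"][165:285,215:365,::-1],(240,192));b=cv2.resize(S["img"][145:255,195:335,::-1],(240,189))
p=np.zeros((420,240,3),np.uint8);p[:192]=a;p[200:389]=b
cv2.imwrite("pics/c6.png",np.hstack([W["img"][:,:,::-1],p]))
```

```text
[ 0.53652837 -0.18494422  0.10633876] 11.0 [ 0.60742444  0.32565372 -0.64181304] 0.29946879128680415
```

View pics/c6.png

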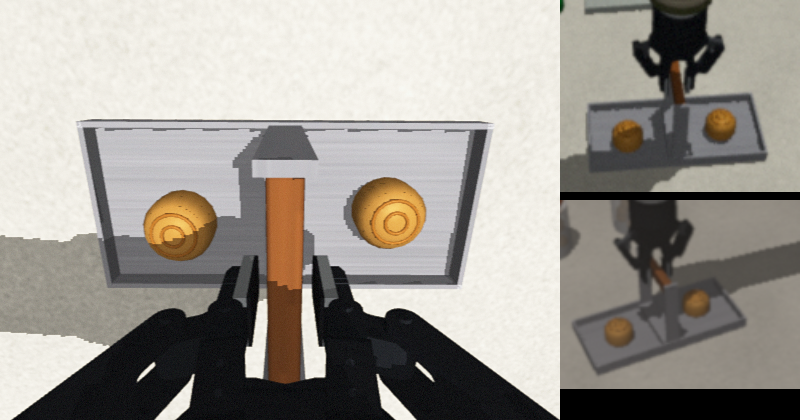

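The bar at (285,280) lies centred between the fingers and parallel to the pads. Closing firmly.

carry_out(
  motion=[
    {"xyz":[0,0,0],"angular":[0,0,0]},
    {"xyz":[0,0,0],"angular":[0,0,0]},
    {"xyz":[0,0,0],"angular":[0,0,0]},
    {"xyz":[0,0,0],"angular":[0,0,0]},
    {"xyz":[0,0,0],"angular":[0,0,0]},
    {"xyz":[0,0,0],"angular":[0,0,0]},
    {"xyz":[0,0,0],"angular":[0,0,0]},
  ],
  hand=0,
  grip_force=90,
)

```text
clock: 11.7
position: [0.5365, -0.1849, 0.1065]
ee_rot: [0.725, 0.688, 0.0, -0.0]
ft_force: [-2.5, 0.9, 5.4]
grip_width: 0.147
grasp_force: 88.8
```

carry_out(
  motion=[
    {"xyz":[0,0,-0.002],"angular":[0,0,0]},
    {"xyz":[0,0,-0.005],"angular":[0,0,0]},
    {"xyz":[0,0,-0.01],"angular":[0,0,0]},
    {"xyz":[0,0,-0.016],"angular":[0,0,0]},
    {"xyz":[0,0,-0.022],"angular":[0,0,0]},
    {"xyz":[0,0,-0.028],"angular":[0,0,0]},
    {"xyz":[0,0,-0.034],"angular":[0,0,0]},
    {"xyz":[0,0,-0.038],"angular":[0,0,0]},
    {"xyz":[0,0,-0.04],"angular":[0,0,0]},
    {"xyz":[0,0,-0.04],"angular":[0,0,0]},
  ],
)

```text
clock: 12.7
position: [0.5366, -0.185, 0.1466]
ee_rot: [0.725, 0.688, 0.0, 0.0]
ft_force: [0.2, -1.0, -5.7]
grip_width: 0.144
grasp_force: 87.7
```

Run:
```python
from h import *
D=camera("side");S=camera("scene");W=camera("wrist");o=get_obs();print(o["position"],o["clock"],o["ft_force"],o["torque"],o["grip_width"],o["grasp_force"])
a=cv2.resize(D["img"][145:285,215:365,::-1],(240,224));b=cv2.resize(S["img"][125:245,195:335,::-1],(240,189))
p=np.zeros((420,240,3),np.uint8);p[:224]=a;p[230:419]=b
cv2.imwrite("pics/c7.png",np.hstack([W["img"][:,:,::-1],p]))
```

```text
[ 0.53634595 -0.18489921  0.14601402] 12.85 [ 0.80583453 -0.34308716 -6.00003868] [ 0.04811363  0.02769876 -0.01565612] 0.14997995237099232 87.72151350975037
```

View pics/c7.png

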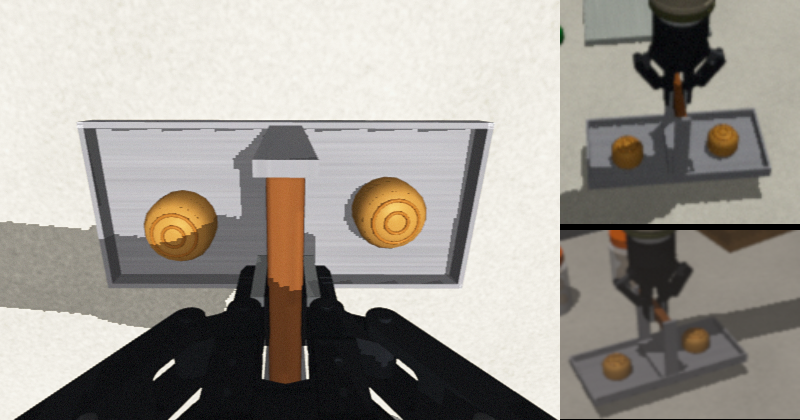

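The tray is 40 mm up and looks identical to the wrist camera as before, with corners still at (80,122) and (492,124), so it is level. The 6 N load matches tray plus pastries. I'll raise it another 110 mm, then hold.

carry_out(
  motion=[
    {"xyz":[0,0,-0.004],"angular":[0,0,0]},
    {"xyz":[0,0,-0.012],"angular":[0,0,0]},
    {"xyz":[0,0,-0.024],"angular":[0,0,0]},
    {"xyz":[0,0,-0.037],"angular":[0,0,0]},
    {"xyz":[0,0,-0.05],"angular":[0,0,0]},
    {"xyz":[0,0,-0.063],"angular":[0,0,0]},
    {"xyz":[0,0,-0.076],"angular":[0,0,0]},
    {"xyz":[0,0,-0.088],"angular":[0,0,0]},
    {"xyz":[0,0,-0.098],"angular":[0,0,0]},
    {"xyz":[0,0,-0.105],"angular":[0,0,0]},
    {"xyz":[0,0,-0.109],"angular":[0,0,0]},
    {"xyz":[0,0,-0.11],"angular":[0,0,0]},
  ],
)

```text
clock: 14.05
position: [0.5366, -0.185, 0.2566]
ee_rot: [0.725, 0.688, 0.0, 0.0]
ft_force: [0.4, 0.3, -6.5]
grip_width: 0.149
grasp_force: 87.8
```

carry_out(
  motion=[
    {"xyz":[0,0,0],"angular":[0,0,0]},
    {"xyz":[0,0,0],"angular":[0,0,0]},
    {"xyz":[0,0,0],"angular":[0,0,0]},
    {"xyz":[0,0,0],"angular":[0,0,0]},
    {"xyz":[0,0,0],"angular":[0,0,0]},
    {"xyz":[0,0,0],"angular":[0,0,0]},
    {"xyz":[0,0,0],"angular":[0,0,0]},
    {"xyz":[0,0,0],"angular":[0,0,0]},
    {"xyz":[0,0,0],"angular":[0,0,0]},
    {"xyz":[0,0,0],"angular":[0,0,0]},
    {"xyz":[0,0,0],"angular":[0,0,0]},
    {"xyz":[0,0,0],"angular":[0,0,0]},
  ],
)

```text
clock: 15.25
position: [0.5365, -0.185, 0.2563]
ee_rot: [0.725, 0.688, 0.0, 0.0]
ft_force: [-0.0, 0.8, -6.5]
grip_width: 0.151
grasp_force: 87.8
```

carry_out(
  motion=[
    {"xyz":[0,0,0],"angular":[0,0,0]},
    {"xyz":[0,0,0],"angular":[0,0,0]},
    {"xyz":[0,0,0],"angular":[0,0,0]},
    {"xyz":[0,0,0],"angular":[0,0,0]},
    {"xyz":[0,0,0],"angular":[0,0,0]},
    {"xyz":[0,0,0],"angular":[0,0,0]},
    {"xyz":[0,0,0],"angular":[0,0,0]},
    {"xyz":[0,0,0],"angular":[0,0,0]},
    {"xyz":[0,0,0],"angular":[0,0,0]},
    {"xyz":[0,0,0],"angular":[0,0,0]},
    {"xyz":[0,0,0],"angular":[0,0,0]},
    {"xyz":[0,0,0],"angular":[0,0,0]},
  ],
)

```text
clock: 16.45
position: [0.5365, -0.185, 0.2563]
ee_rot: [0.725, 0.688, 0.0, -0.0]
ft_force: [-0.4, -0.5, -5.2]
grip_width: 0.146
grasp_force: 87.8
```

carry_out(
  motion=[
    {"xyz":[0,0,0],"angular":[0,0,0]},
    {"xyz":[0,0,0],"angular":[0,0,0]},
    {"xyz":[0,0,0],"angular":[0,0,0]},
    {"xyz":[0,0,0],"angular":[0,0,0]},
    {"xyz":[0,0,0],"angular":[0,0,0]},
    {"xyz":[0,0,0],"angular":[0,0,0]},
    {"xyz":[0,0,0],"angular":[0,0,0]},
    {"xyz":[0,0,0],"angular":[0,0,0]},
    {"xyz":[0,0,0],"angular":[0,0,0]},
    {"xyz":[0,0,0],"angular":[0,0,0]},
    {"xyz":[0,0,0],"angular":[0,0,0]},
    {"xyz":[0,0,0],"angular":[0,0,0]},
  ],
)

```text
clock: 17.65
position: [0.5365, -0.185, 0.2563]
ee_rot: [0.725, 0.688, 0.0, 0.0]
ft_force: [0.0, 0.5, -6.0]
grip_width: 0.147
grasp_force: 87.8
```

Run:
```python
from h import *
W=camera("wrist");o=get_obs();print(o["position"],o["clock"],o["ft_force"],o["grasp_force"])
a=cv2.imread("pics/c7.png")[:,:560,::-1]
for im in(a,W["img"]):print([(x[0],x[1].tolist()) for x in blobs(im,*OR,(0,100,560,390),300)[1]])
d=cv2.absdiff(np.ascontiguousarray(a[100:300,70:500]),np.ascontiguousarray(W["img"][100:300,70:500]));print("inside tray mean diff",d[40:170,50:370].mean())
print("handed",hand_in())
```

```text
[ 0.5365232  -0.18497939  0.25633408] 17.7 [ 0.79656199  0.62449707 -6.13077802] 87.84282088279724
[([352, 177, 74, 71, 4048], [388.5, 212.2]), ([266, 178, 39, 206, 7107], [284.9, 275.4]), ([144, 191, 73, 70, 3951], [180.6, 225.5])]
[([352, 177, 74, 71, 4041], [388.5, 212.2]), ([266, 178, 39, 206, 7102], [285.0, 275.3]), ([144, 191, 73, 70, 3951], [180.6, 225.5])]
inside tray mean diff 4.984479166666667
the job is handed in; nothing more can be done
handed None
```

The loose pastry stands released in the empty bay, about 3 mm from its middle; the tray is held level by its grip bar about 15 cm up, was steady for over 3 s, and the job was handed in at 17.7 s (the hand-in returned no verdict).

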